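# Set the exposure time on a screen exposure unit and start it

### The arm

A 7-joint arm with a two-finger parallel gripper is mounted at the origin on the work surface. World frame = base frame: x ahead of the robot, y to its left, z up, the work surface at z = 0. Lengths are in mm, angles in rad, forces in N, time in s.
With the tool pointing down it reaches from about 400 to 850 mm from the base axis. Payload 4.5 kg.
Tool frame: the origin (TCP) lies at the very end of the fingers, on their centre line; the grasp point (between the pads) lies 19 mm behind it; z points along the fingers, x is the direction in which the jaws open and shut, and the axes are right-handed (so a half turn about z gives the same grasp; the last joint's range is limited). The gripper opens to 85 mm and grips with 20 to 120 N. Pads are 22 mm wide; open, the fingers measure 114 mm over their backs; the gripper's body (76 mm by 85 mm) begins 54 mm behind the grasp point. The pads swing forward as they close: fully open they stand 13 mm farther back than shut.
Start: joints at [-1.208, 0.689, -0.195, 1.565, 0.157, 0.902, -0.215], TCP at [201.799, 591.553, 198.317] pointing down, gripper open.
Joint ranges: [-3.01, 3.01], [-0.46, 2.08], [-1.47, 1.51], [0.13, 2.56], [-1, 4.14], [0.04, 2.09], [-2.66, 2.66]. Speed limits (rad/s): [2.57, 2.57, 3.14, 3.14, 3.14, 3.14, 3.14].

### API

Orientations are given as [roll, pitch, yaw] about the fixed x, y, z axes, in that order (R = Rz(yaw) Ry(pitch) Rx(roll)).
In Python, from cell import env, viewer, spot_in, masks_of, mark_of gives the robot as it stands. The module is installed in compiled form; this text tells all that it offers. Calls block until the motion is done:
- env.move_to(position, orientation): joint-space move of the TCP to a pose.
- env.move_linear(position, rotation=None, vel=150): straight line of the TCP; rotation=None keeps the orientation; vel is the mean speed in mm/s.
- env.goto_joints(angles): joint-space move.
- env.gripper_to(opening, grip_force=None): opening from 0.0 (shut) to 1.0 (fully open); grip_force is the grip in N (None keeps the last); returns when the fingers have stopped.
- env.hold(seconds).
- env.ik(position, orientation): joint angles nearest the present ones, or None.
- env.sense(): the state.
- viewer.get_image(name): name is "side" or "top" or "wrist"; returns a dict with "img" (400x640x3 uint8, blue, green, red), "K" (3x3 intrinsics, pixels), "T" (4x4, takes a point from camera to world coordinates). Camera axes: x right, y down, z forward; pixel columns grow to the right and rows downward; lengths in mm; the calibration is good to about 2 mm. A picture is of the moment at which its call begins. There is no depth.
A pose or a line that the arm cannot do raises env.MotionError and nothing moves.
- env.sign_off(): hands the job in, once; it reports no verdict.
Trained networks look in the newest picture that a camera, given by its name, has taken for a name from the list of things; names that differ only in an ending like _2 or _b are one class to them, and where a whole thing is asked for, a point or a joint stands for the part that bears it (a point fixed in the world has none). Each returns a list of dicts, best first, with "conf" (0 to 1); they miss things now and then, are a little off and sometimes report something else, mostly with a low value. They report only what shows in the picture. A call takes as long as a camera call.
- spot_in(camera, name): "pixel" ([column, row] in pixels, amid what is visible of it).
- masks_of(camera, name): "region" (400x640 bool, what is visible of it) and "pixel" ([column, row] in pixels, amid what is visible of it).
- mark_of(camera, name): "pixel" ([column, row] in pixels: a listed point, or the origin of a listed thing).
The state is a dict: "clock": time; "qpos": joint angles; "qvel": joint speeds; "joint_efforts": joint torques, N m; "ee_pos": TCP position; "tcp_rot": TCP orientation; "wrist_force": force on the tool from outside, world axes, zero at the start; "moment": the same for the moment, N m; "grip_width": opening from 0.0 (shut) to 1.0 (fully open).
Only numpy, scipy, OpenCV 4.12 (cv2) and the standard library are available. Lean on these libraries where they do the work, as an engineer would, in place of code of your own. Each camera call takes 0.05 s, during which the arm holds its last target.

### The job

Set the exposure time: press the black inner knob in to free it, turn it until its white line points at the red tab on the dial and let it spring back up locked, without forcing it against its lock and without shifting the silver outer ring, which is already set. Then press the green start button and let it go. Leave the jar and the tape where they are.

Things in the scene. Friction and masses are not known exactly. Their poses are not given: they have to be found in the camera images.
- unit: Grey benchtop exposure unit, fixed to the bench, 560 mm wide. Origin on the bench under the middle of its control deck; x points away from the operator (towards the lid), y to the left, z up. The level deck (155 mm deep) is 120 mm above the bench; the closed lid behind it is 135 mm high, with a bar handle up to 157 mm at x = 98 mm. The dual control stands on the deck at x 0, y +60 mm, the start button at x 0, y -90 mm.
- knob_top (a point): Centre of the top of the black inner time knob, on the vertical axis of both knobs. Up and locked it stands 43 to 52 mm above the deck (it differs from start to start) and its underside 5 to 14 mm above the outer ring, on a steel shaft. Its x axis points along the white line on the knob's top, z up. The knob is a ribbed cylinder 26 mm in diameter, 22 mm tall.
- time_knob (a joint): Angle of the inner time knob, clockwise seen from above, rad; 0 = white line along the unit's x (12 o'clock). It starts near -1.05. Pressed in, it turns freely (0.015 N m) from -1.75 to 1.75; up, it is locked in a notch, one at each multiple of 10 degrees, with 2 degrees of play. Let up between two notches it hangs, 3 mm or more too low, and drops in when turned a little.
- lock_ring: Hidden toothed ring, 60 mm in radius, that locks the inner knob until pressed down against its spring (4 to 9 N at first, 1 N more per mm) with 12 N: 3 to 8.5 mm, not known beforehand. At 13 N a hard stop is felt: its shaft meets the hub of the outer ring, and above 15 N drags it round. Over 1 N m against the lock forces it (16 N on a tooth). Origin: knobs' axis, deck height.
- level_ring (a joint): Angle of the outer ring, clockwise seen from above, rad. Turns with 0.03 N m. Already set: leave it.
- ring_mark (a point): Outer end of the blue mark on the outer level ring, 28 mm from the axis, 16 mm above the deck (level with the ring's top). The ring is ribbed aluminium, 58 mm in diameter; its top face is 16 mm above the deck.
- marker (a joint): Angle at which the red tab stands on the dial's rim, clockwise seen from above, rad, same zero and sense as time_knob. It may stand between two notches; the nearest notch is then meant.
- marker_tip (a point): Inner end of the red tab on the dial's rim, 41 mm from the knobs' axis, 4 mm above the deck; its x axis points outwards from the axis of the knobs. The tab reaches out to 57 mm and up to 6 mm above the deck.
- start_top (a point): Centre of the top of the green start button, 28 mm in diameter, 18 mm above the deck when up. Its grey housing is 44 mm in diameter and 12 mm high.
- start (a joint): Travel of the start button, m; 0 = up, 0.006 = fully in (5 N). Springs back.
- jar: Ink jar, 60 mm in diameter, 65 mm tall, loose, standing at one end of the deck. Origin under its centre.
- tape: Roll of tan tape lying flat at the other end of the deck, loose, 80 mm in diameter, 24 mm high. Origin under its centre.

How it is judged:
By the outcome, as a careful person would: the job done as asked, in the order asked, and still so for the second after the job is handed in, with the robot touching nothing.
It also fails if it takes over 51 s, if anything falls off the work surface, if the arm or the gripper's body presses on something with over 40 N, if the wrist force passes 120 N, or if a joint passes its speed limit or range.

## Working session

There is one attempt and no reset: what is moved stays moved. The work goes in short steps, each a Python script; the robot and the scene stay as the last script left them, time stands still between calls to the robot, and variables do not carry over. Pictures are saved under pics/ and viewed, and the job is handed in when it is done.

```bash
mkdir -p pics; ls; python3 - <<'E'
from cell import env, viewer, spot_in, masks_of, mark_of
import cv2
s=env.sense(); print({k:s[k] for k in('clock','ee_pos','tcp_rot','wrist_force','grip_width')})
for c in("side","top","wrist"):
    d=viewer.get_image(c); cv2.imwrite(f"pics/a_{c}.png",d["img"]); print(c,d["K"].tolist(),d["T"].round(3).tolist())
    for n in("knob_top","ring_mark","marker_tip","start_top","jar","tape","lock_ring","unit"):
        r=mark_of(c,n); print(n,[(list(map(round,q["pixel"])),round(q["conf"],2)) for q in r[:2]])
print(env.sense()["clock"])
E
```

```text
pics
{'clock': 0.0, 'ee_pos': array([201.57945901, 590.82364418, 197.46404628]), 'tcp_rot': array([3.14151028e+00, 1.90355466e-03, 1.24212035e+00]), 'wrist_force': array([ 0.4147366 ,  0.10809119, -0.20804498]), 'grip_width': 1.0058678682053637}
side [[365.25949184241534, 0.0, 318.28779437284055], [0.0, 365.25949184241534, 194.7392337402971], [0.0, 0.0, 1.0]] [[0.829, -0.304, 0.469, 260.698], [-0.559, -0.451, 0.696, -467.551], [-0.0, -0.839, -0.544, 496.552], [0.0, 0.0, 0.0, 1.0]]
knob_top [([307, 165], 0.54)]
ring_mark [([317, 174], 0.79)]
marker_tip []
start_top [([363, 212], 0.7)]
jar [([420, 246], 0.75)]
tape [([268, 165], 0.65)]
lock_ring []
unit [([334, 250], 0.73)]
top [[425.29619314881825, 0.0, 320.07722485186986], [0.0, 425.29619314881825, 202.24650125812238], [0.0, 0.0, 1.0]] [[-0.026, -0.996, 0.084, 483.031], [-1.0, 0.025, -0.007, 28.184], [0.005, -0.084, -0.996, 1088.419], [0.0, 0.0, 0.0, 1.0]]
knob_top [([307, 195], 0.5)]
ring_mark [([304, 187], 0.68)]
marker_tip []
start_top [([374, 185], 0.49), ([248, 202], 0.2)]
jar [([418, 171], 0.96)]
tape [([248, 200], 0.74)]
lock_ring []
unit [([334, 196], 0.74)]
wrist [[282.35940154848953, 0.0, 313.89163645394274], [0.0, 282.35940154848953, 200.910419789247], [0.0, 0.0, 1.0]] [[0.323, 0.908, 0.265, 133.791], [0.946, -0.311, -0.089, 614.258], [0.001, 0.28, -0.96, 374.241], [0.0, 0.0, 0.0, 1.0]]
knob_top []
ring_mark []
marker_tip []
start_top []
jar []
tape []
lock_ring []
unit []
1.35
```

```bash
python3 - <<'E'
import cv2
a=cv2.imread("pics/a_side.png")[120:280,230:470];b=cv2.imread("pics/a_top.png")[140:250,220:450]
cv2.imwrite("pics/b1.png",cv2.resize(a,None,fx=3.3,fy=3.3,interpolation=2));cv2.imwrite("pics/b2.png",cv2.resize(b,None,fx=3.4,fy=3.4,interpolation=2))
E
```

```text
(no output)
```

View pics/b1.png

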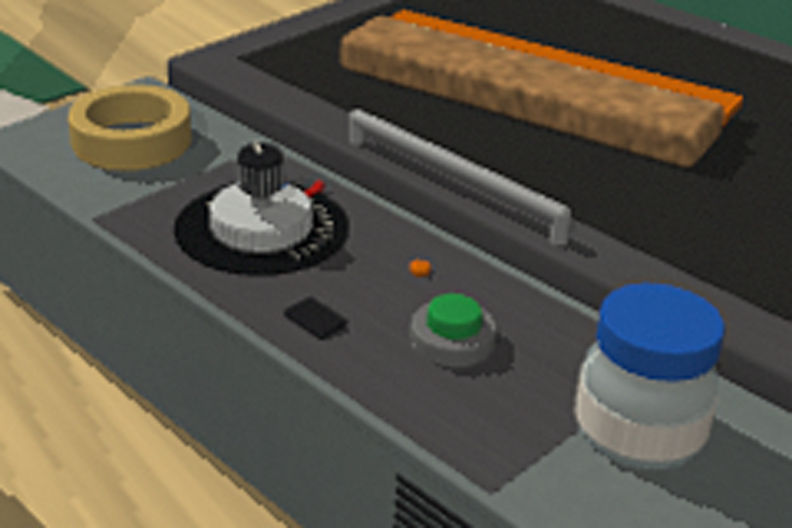

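View pics/b2.png

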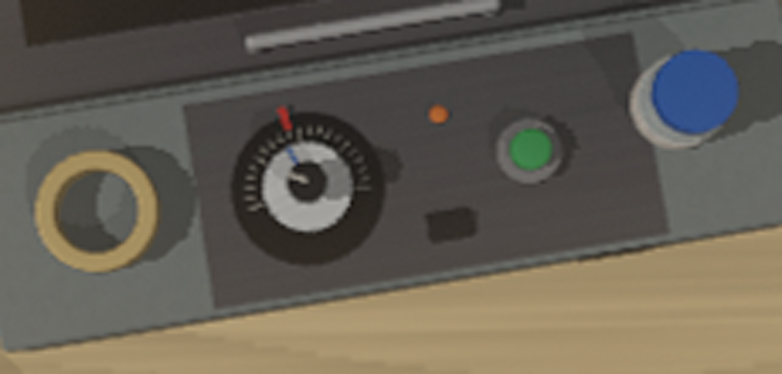

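Both views show the same layout. The black knob is at about (307,192) in top, the red tab at (304,174) just left of 12 o'clock, the blue ring mark beside it, and the green button at (375,184). I'll triangulate next and take a close view with the wrist camera.

```bash
cat > h.py <<'E'
from cell import env, viewer, spot_in, masks_of, mark_of
import numpy as np, cv2
def ray(d,p):
    v=np.linalg.inv(d["K"])@np.array([p[0],p[1],1.]); v=d["T"][:3,:3]@v
    return d["T"][:3,3].copy(), v/np.linalg.norm(v)
def plane(d,p,z):
    o,v=ray(d,p); return o+v*(z-o[2])/v[2]
def tri(rs):
    A=np.zeros((3,3));b=np.zeros(3)
    for o,v in rs:
        P=np.eye(3)-np.outer(v,v);A+=P;b+=P@o
    x=np.linalg.solve(A,b); return x,[np.linalg.norm((np.eye(3)-np.outer(v,v))@(x-o)) for o,v in rs]
def proj(d,X):
    T=np.linalg.inv(d["T"]);c=T[:3,:3]@X+T[:3,3];u=d["K"]@c;return u[:2]/u[2]
E
python3 - <<'E'
from h import *
D={c:viewer.get_image(c) for c in("side","top")}
P={}
for n in("knob_top","start_top"):
    m={c:mark_of(c,n)[0]["pixel"] for c in D}
    P[n],r=tri([ray(D[c],m[c]) for c in D]); print(n,m,P[n].round(1),np.round(r,1))
print(plane(D["top"],mark_of("top","start_top")[0]["pixel"],138),plane(D["side"],mark_of("side","start_top")[0]["pixel"],138))
d=P["knob_top"]-P["start_top"]; print(np.hypot(d[0],d[1]),np.arctan2(-d[0],d[1]))
# look pose: camera approx above knob, keep yaw
k=P["knob_top"]
pos=[k[0]+68-35,k[1]-23+12,230]
s=env.sense(); env.move_to(pos,s["tcp_rot"])
d=viewer.get_image("wrist"); cv2.imwrite("pics/c.png",d["img"]); print(d["T"].round(3).tolist())
for n in("knob_top","ring_mark","marker_tip","start_top"):
    print(n,[(np.round(q["pixel"],1),round(q["conf"],2)) for q in mark_of("wrist",n)[:2]])
print(env.sense()["clock"])
E
```

```text
knob_top {'side': [309.6, 165.2], 'top': [311.9, 196.5]} [576.5  36.7 175.8] [4.2 4.2]Traceback (most recent call last):
  File "<stdin>", line 5, in <module>
IndexError: list index out of range
```

```bash
python3 - <<'E'
from h import *
D={c:viewer.get_image(c) for c in("side","top")}
P={}
M=dict(knob_top=dict(side=(308.8,166),top=(310.3,193)),start_top=dict(side=(367.9,214),top=(375.8,183.8)))
for n,m in M.items():
    P[n],r=tri([ray(D[c],m[c]) for c in D]); print(n,P[n].round(1),np.round(r,1))
d=P["knob_top"]-P["start_top"]; print(np.hypot(d[0],d[1]),np.arctan2(-d[0],d[1]))
k=P["knob_top"]
pos=[k[0]+68-35,k[1]-23+12,230]
s=env.sense(); env.move_to(pos,s["tcp_rot"])
d=viewer.get_image("wrist"); cv2.imwrite("pics/c.png",d["img"]); print(d["T"].round(3).tolist())
for n in("knob_top","ring_mark","marker_tip","start_top"):
    print(n,[(np.round(q["pixel"],1),round(q["conf"],2)) for q in mark_of("wrist",n)[:2]])
print(env.sense()["clock"])
E
```

```text
knob_top [581.8  41.8 170.7] [0.8 0.8]
start_top [ 602.4 -105.7  140.3] [1.3 1.3]
148.936800008421 0.13887862150020142
[[0.321, 0.909, 0.265, 546.608], [0.947, -0.309, -0.088, 54.837], [0.002, 0.279, -0.96, 405.937], [0.0, 0.0, 0.0, 1.0]]
knob_top [(array([316.2, 167.6]), 0.86)]
ring_mark [(array([338.7, 179.7]), 0.8)]
marker_tip [(array([339.1, 191. ]), 0.51)]
start_top [(array([181.2, 227.9]), 0.73)]
4.425
```

View pics/c.png

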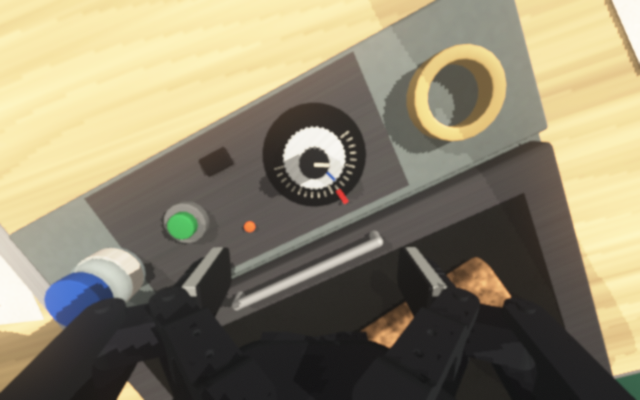

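The wrist view shows the knob at (316,162) with its white line pointing image right. The red tab runs from about (339,190) to (345,201), the blue mark points about the same way as the tab, and the button is at (181,225). I'll zoom in and measure the angles.

```bash
python3 - <<'E'
from h import *
d1=viewer.get_image("wrist")
s=env.sense(); p=s["ee_pos"].copy(); p+= [-15,5,-40]
env.move_linear(p,vel=200)
d=viewer.get_image("wrist"); np.savez("w2.npz",**d); np.savez("w1.npz",**d1)
c=d["img"]
cv2.imwrite("pics/d.png",cv2.resize(c[60:260,180:440],None,fx=3,fy=3,interpolation=cv2.INTER_CUBIC))
for n in("knob_top","ring_mark","marker_tip","start_top"):
    print(n,[(np.round(q["pixel"],1),round(q["conf"],2)) for q in mark_of("wrist",n)[:2]])
print(env.sense()["clock"],env.sense()["ee_pos"])
E
```

```text
knob_top [(array([313.8, 195.4]), 0.55)]
ring_mark [(array([339.8, 207.3]), 0.66)]
marker_tip [(array([338.4, 216.2]), 0.48), (array([317.4, 193.7]), 0.4)]
start_top []
5.0917 [601.04609548  36.06126234 191.1555824 ]
```

View pics/d.png

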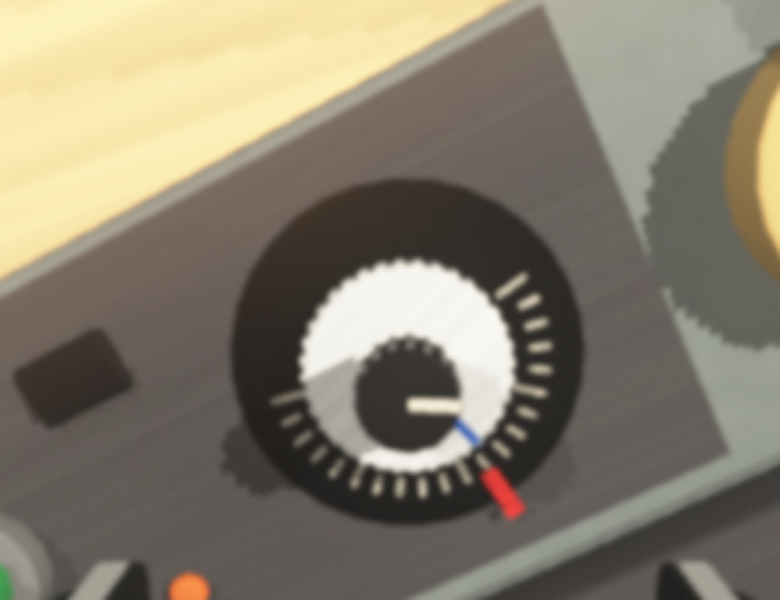

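```bash
python3 - <<'E'
from h import *
d=dict(np.load("w2.npz"))
f=lambda x,y:(x/3+180,y/3+60)
for z in(120,121): 
  a=plane(d,f(0,278),z);b=plane(d,f(500,3),z)
e=b-a; yaw=np.arctan2(-e[0],e[1]); print("yaw front edge",yaw)
# dark panel right edge is along unit x
e=plane(d,f(727,455),120)-plane(d,f(543,5),120); print("yaw side edge",np.arctan2(e[1],e[0]))
# dial rim points
g=d["img"].astype(int)
# axis at deck from four dial extremes
th=[(231,350),(584,350),(408,179),(408,524)]
Q=np.array([plane(d,f(*t),122)[:2] for t in th])
A=np.c_[2*Q,np.ones(4)];s=np.linalg.lstsq(A,(Q**2).sum(1),rcond=None)[0];c=s[:2];print("dial c",c,"r",np.sqrt(s[2]+c@c))
for z in(163,168,172): print("knob top",z,plane(d,f(408,402),z)[:2])
print("ring c",plane(d,f(408,366),136)[:2])
def ang(v,yaw): return -(np.arctan2(v[1],v[0])-yaw)
for yw in(yaw,0.139):
  for p in((488,474),(502,495),(516,515)):
    v=plane(d,f(*p),126)[:2]-c;print("tab",np.degrees(ang(v,yw)),np.hypot(*v))
  e=plane(d,f(458,406),168)-plane(d,f(408,404),168);print("line",np.degrees(ang(e,yw)))
  v=plane(d,f(478,442),136)[:2]-c;print("blue",np.degrees(ang(v,yw)),np.hypot(*v))
# polar unwarp on dial
cu=np.zeros((300,800,3),np.uint8)
mx=np.zeros((200,800),np.float32);my=mx.copy()
for j in range(800):
  t=np.radians(-120+240*j/800)
  for i in range(200):
    r=25+35*i/200; w=yaw-t
    u=proj(d,np.array([c[0]+r*np.cos(w),c[1]+r*np.sin(w),121.5]));mx[i,j],my[i,j]=u
im=cv2.remap(d["img"],mx,my,cv2.INTER_CUBIC)
for k in range(-100,101,50): cv2.line(im,(int((k+120)/240*800),170),(int((k+120)/240*800),199),(0,255,0),1)
cv2.imwrite("pics/pol.png",im)
E
```

```text
yaw front edge 0.14206879878522266
yaw side edge 0.13126835220127614
dial c [581.65386144  43.81370146] r 51.613688505317405
knob top 163 [583.01561775  43.17554014]
knob top 168 [581.75314306  43.56262414]
knob top 172 [580.7431633   43.87229134]
ring c [580.06065411  44.39621839]
tab -8.779506151931797 41.417557531387665
tab -8.38284090544298 49.467125650174154
tab -8.271483686220476 57.36337372705519
line -60.6463029588626
blue -17.465713880959484 28.55931908849714
tab -8.955335370499927 41.417557531387665
tab -8.558670124011112 49.467125650174154
tab -8.447312904788609 57.36337372705519
line -60.82213217743073
blue -17.641543099527617 28.55931908849714
```

View pics/pol.png

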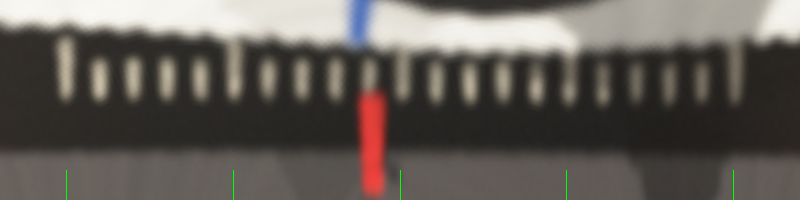

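The tab sits about on the -10° tick (measured -9°) and the line is at -60.7°, so the knob is in the -60° notch and needs 50° clockwise. The ring mark is at about -17.5°. The axis is at (581.3, 43.9) and the knob top at z≈168-170. Now I'll approach and grip.

```bash
python3 - <<'E'
from h import *
np.set_printoptions(precision=2,suppress=True)
for y in(1.24,0.8,0.37): print(y,env.ik([581.3,43.9,153],[np.pi,0,y]))
env.gripper_to(0.65,30)
env.move_linear([581.3,43.9,205],[np.pi,0,1.24],vel=120)
s=env.sense();print(s["ee_pos"],s["tcp_rot"],s["wrist_force"],s["grip_width"])
env.move_linear([581.3,43.9,154],vel=80); env.hold(0.1)
s=env.sense();print(s["ee_pos"],s["wrist_force"],s["moment"])
env.gripper_to(0.0,40); env.hold(0.2)
s=env.sense();print(s["ee_pos"],s["wrist_force"],s["moment"],s["grip_width"],s["clock"])
for c in("side","top"):
    cv2.imwrite(f"pics/e_{c}.png",cv2.resize(viewer.get_image(c)["img"][90:260,220:440],None,fx=3,fy=3))
E
```

```text
1.24 [-0.02  0.69 -0.23  1.74  0.22  0.73  0.87]
0.8 [-0.09  0.69 -0.12  1.75  0.11  0.71  0.54]
0.37 [-0.15  0.69 -0.    1.75  0.    0.7   0.21]
[581.55  44.19 205.5 ] [ 3.14 -0.    1.24] [-0.02  0.52 -0.04] 0.6504581157588064
[581.85  44.   154.62] [0.73 0.62 1.49] [ 0.05 -0.02  0.06]
[581.29  43.91 153.98] [-0.39  0.27 -0.27] [ 0.    0.02 -0.02] 0.0012421689550991275 7.5167
```

View pics/e_side.png

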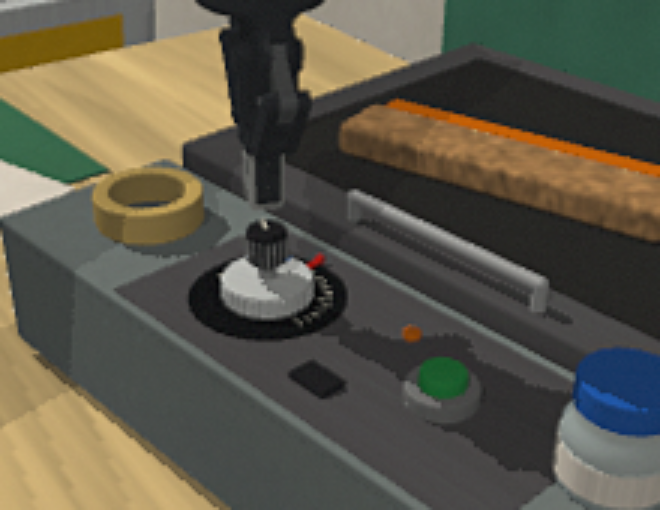

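```bash
python3 - <<'E'
from h import *
D={c:viewer.get_image(c) for c in("side","top","wrist")}
p=env.sense()["ee_pos"]; print(p)
for c in D: print(c,proj(D[c],p),proj(D[c],np.array([581.3,43.9,169.])))
cv2.imwrite("pics/f_top.png",cv2.resize(D["top"]["img"][140:260,240:420],None,fx=4,fy=4,interpolation=2))
cv2.imwrite("pics/f_w.png",D["wrist"]["img"])
E
```

```text
[581.31992365  43.9337002  154.00285834]
side [307.66333694 173.41052694] [307.53701066 166.44901805]
top [309.62865626 193.70379639] [309.51088443 192.99360565]
wrist [314.42222551 230.3181517 ] [314.42731771 239.51501719]
```

View pics/f_top.png

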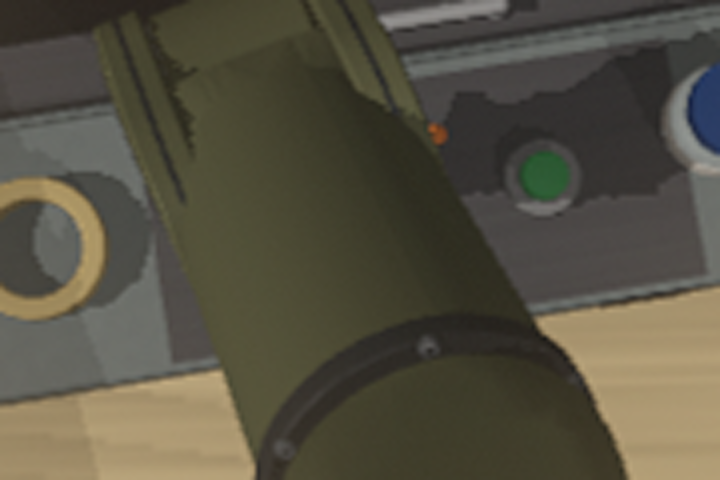

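View pics/f_w.png

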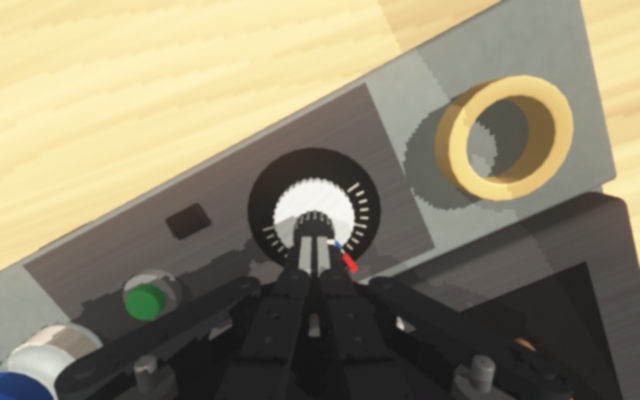

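```bash
python3 - <<'E'
from h import *
D={c:viewer.get_image(c) for c in("side","wrist")}
cv2.imwrite("pics/g.png",np.hstack([cv2.resize(D["side"]["img"][110:210,265:355],None,fx=4,fy=4,interpolation=2),cv2.resize(D["wrist"]["img"][160:260,270:370],None,fx=4,fy=4,interpolation=2)]))
print(D["wrist"]["T"].round(2).tolist(), env.sense()["qpos"])
print(tri([ray(D["side"],(308.3,157)),ray(D["wrist"],(314,238))]))
print(tri([ray(D["side"],(308.8,166.5)),ray(D["wrist"],(314,230))]))
E
```

```text
[[0.33, 0.91, 0.26, 513.34], [0.95, -0.31, -0.09, 66.75], [0.0, 0.28, -0.96, 329.9], [0.0, 0.0, 0.0, 1.0]] [-0.01874258  0.69273773 -0.23247661  1.74037116  0.2214419   0.73409481
  0.87542339]
(array([578.29422925,  44.60319363, 186.62288941]), [np.float64(5.20173125653227), np.float64(5.2017312565320335)])
(array([579.95398402,  44.048071  , 167.24476555]), [np.float64(3.962779783340429), np.float64(3.9627797833403418)])
```

View pics/g.png

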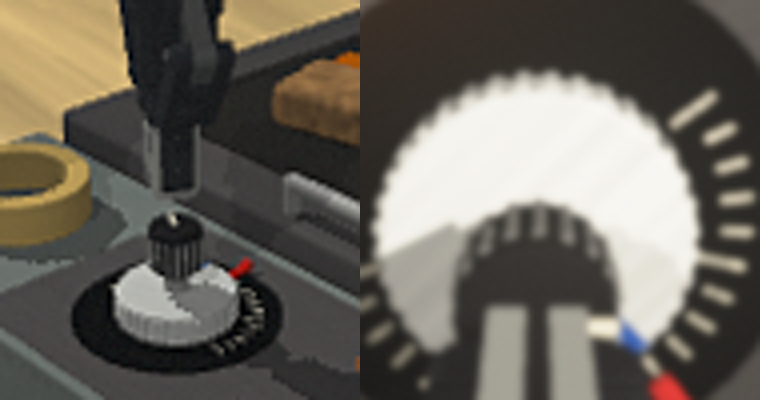

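The fingers shut on nothing, and both views show the tips above the knob although the state reports TCP z=154. I'll find where the tips really are by a gentle downward probe on the knob top, stopping at 2.5 N, below the spring's preload.

```bash
python3 - <<'E'
from h import *
np.set_printoptions(precision=2,suppress=True)
b=np.mean([env.sense()["wrist_force"] for _ in range(5)],0)
z=154.
while z>128:
    z-=1; env.move_linear([581.3,43.9,z],vel=40)
    s=env.sense(); f=s["wrist_force"]-b
    print(z,s["ee_pos"],f)
    if abs(f[2])>2 or np.hypot(*f[:2])>3: break
env.hold(0.1); s=env.sense(); print(s["ee_pos"],s["wrist_force"]-b,s["moment"],s["clock"])
cv2.imwrite("pics/h.png",np.hstack([cv2.resize(viewer.get_image(c)["img"][110:260,265:375],None,fx=3.5,fy=3.5,interpolation=2) for c in("side","wrist")]))
E
```

```text
153.0 [581.21  43.88 152.89] [-0.91  0.32  0.05]
152.0 [581.24  43.89 151.91] [-0.34 -0.4  -1.15]
151.0 [581.25  43.88 150.92] [-0.79  0.45 -0.64]
150.0 [581.24  43.89 149.91] [-1.09 -0.02  0.2 ]
149.0 [581.24  43.91 148.93] [ 0.23  0.24 -0.16]
148.0 [581.26  43.89 147.93] [-0.87 -0.06 -0.15]
147.0 [581.24  43.89 146.93] [-1.03  0.97  1.09]
146.0 [581.22  43.88 145.92] [ 0.02  0.18 -0.82]
145.0 [581.24  43.87 144.95] [ 0.23 -1.16  0.55]
144.0 [581.25  43.88 143.93] [-0.09  0.29 -0.7 ]
143.0 [581.26  43.91 142.94] [ 0.5  -0.3  -0.01]
142.0 [581.26  43.89 141.93] [0.19 0.64 0.02]
141.0 [581.25  43.88 140.91] [ 0.04 -0.42 -1.68]
140.0 [581.24  43.87 139.92] [-0.45 -1.31 -0.03]
139.0 [581.25  43.89 138.92] [-0.31 -1.11 -0.15]
138.0 [581.26  43.9  137.96] [0.43 0.32 0.45]
137.0 [581.5   43.96 137.2 ] [-0.29  0.18  2.47]
[581.51  43.94 137.22] [-0.66 -0.44  2.35] [-0.05  0.02 -0.01] 12.2167
```

View pics/h.png

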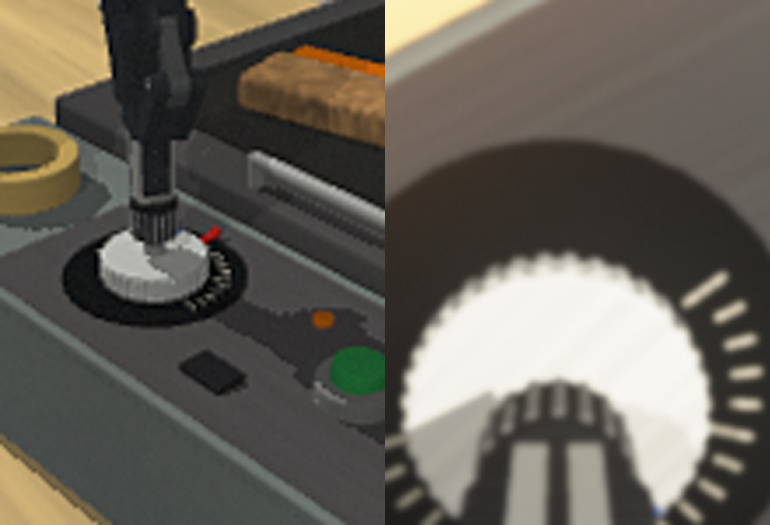

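Contact with the knob top comes at reported z=137.2, laterally centred in both views. So the real fingertips are about 32 mm short of the reported TCP. From here I'll use that contact height as my reference and grip about 13 mm below the knob's top.

```bash
python3 - <<'E'
from h import *
np.set_printoptions(precision=2,suppress=True)
env.move_linear([581.3,43.9,158],vel=120)
env.gripper_to(0.65,40)
env.move_linear([581.3,43.9,138],vel=100)
z=138
while z>122:
    z-=4; env.move_linear([581.3,43.9,z],vel=60); f=env.sense()["wrist_force"]
    if f[2]>2.8: print("contact",z,f); break
env.hold(.1)
print(env.sense()["ee_pos"],env.sense()["wrist_force"])
env.gripper_to(0.0,40); env.hold(0.15)
s=env.sense();print(s["ee_pos"],s["wrist_force"],s["moment"],s["grip_width"],s["clock"])
cv2.imwrite("pics/i.png",np.hstack([cv2.resize(viewer.get_image(c)["img"][110:260,265:375],None,fx=3.5,fy=3.5,interpolation=2) for c in("side","wrist")]))
E
```

```text
[581.3   43.91 121.95] [-0.05  0.69  0.68]
[581.36  43.79 122.15] [-0.15 -0.41  1.19] [-0.1   0.07 -0.04] 0.28292829096049954 15.1833
```

View pics/i.png

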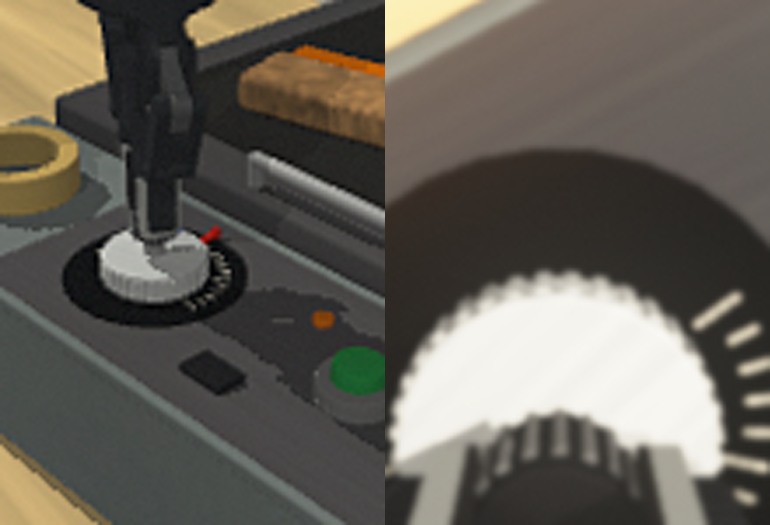

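Gripped: width reads 0.283 (about 24 mm), with the fingers either side of the knob and clear of the ring. Now I'll press in, stepping under force control.

```bash
cat >> h.py <<'E'
np.set_printoptions(precision=2,suppress=True)
def F(n=6,dt=0.015):
    a=[]
    for _ in range(n):
        env.hold(dt); s=env.sense(); a.append(np.r_[s["wrist_force"],s["moment"]])
    return np.mean(a,0), np.std(a,0)[2]/n**.5
E
python3 - <<'E'
from h import *
f,e=F(10);print("base",f,e)
z=122.
while z>108:
    z-=1.0 if f[2]<9 else 0.4
    env.move_linear([581.3,43.9,z],vel=30); f,e=F(4)
    print(round(z,2),round(env.sense()["ee_pos"][2],2),f,round(e,2))
    if f[2]>11.6: break
f,e=F(12); print(f,e,env.sense()["clock"],env.sense()["ee_pos"])
E
```

```text
base [-0.17 -0.37  2.42 -0.11  0.09 -0.  ] 0.15119801248706657
121.0 121.27 [-0.98 -0.67  4.9  -0.16  0.21  0.  ] 0.24
120.0 120.38 [-1.37 -0.55  6.13 -0.18  0.29  0.  ] 0.22
119.0 119.51 [-1.43 -0.78  6.95 -0.19  0.31 -0.02] 0.28
118.0 118.64 [-1.7  -0.41  7.62 -0.21  0.4  -0.01] 0.27
117.0 117.77 [-2.2  -0.77  8.28 -0.22  0.44 -0.01] 0.19
116.0 116.87 [-2.33 -0.93  9.2  -0.24  0.49 -0.  ] 0.2
115.6 116.54 [-2.33 -1.01  9.56 -0.23  0.49  0.02] 0.41
115.2 116.19 [-2.07 -0.72  9.5  -0.21  0.47  0.01] 0.12
114.8 115.83 [-2.46 -1.07 10.45 -0.26  0.5   0.01] 0.4
114.4 115.48 [-2.17 -1.25 10.4  -0.22  0.52  0.  ] 0.25
114.0 115.13 [-2.45 -1.25 10.78 -0.24  0.57  0.01] 0.43
113.6 114.77 [-2.84 -1.   11.55 -0.26  0.58 -0.  ] 0.24
113.2 114.42 [-2.57 -1.34 12.03 -0.24  0.59 -0.01] 0.12
[-2.48 -1.1  11.9  -0.26  0.61 -0.01] 0.17899963238777428 19.7667 [581.63  43.79 114.45]
```

```bash
python3 - <<'E'
from h import *
z=113.2
for z in (112.8,112.5,112.2):
    env.move_linear([581.3,43.9,z],vel=30); f,e=F(10)
    print(z,env.sense()["ee_pos"],f,round(e,2))
    if f[2]>12.3: break
yaw=1.24
for dy in (1,1,1,1.):
    yaw-=np.radians(dy); env.move_linear([581.3,43.9,z],[np.pi,0,yaw],vel=30); f,e=F(6)
    print(round(yaw,3),env.sense()["tcp_rot"][2],f)
    if abs(f[5])>0.15: print("STOP"); break
print(env.sense()["clock"],z,yaw)
E
```

```text
112.8 [581.63  43.76 114.05] [-2.69 -0.93 12.27 -0.26  0.63  0.  ] 0.18
112.5 [581.62  43.8  113.81] [-2.97 -1.12 12.19 -0.25  0.63 -0.01] 0.13
112.2 [581.64  43.8  113.54] [-2.8  -1.16 12.71 -0.26  0.64  0.  ] 0.15
1.223 1.2222947174133676 [-2.76 -1.33 12.56 -0.26  0.68 -0.04]
1.205 1.2048543323948424 [-2.9  -0.6  12.44 -0.25  0.64 -0.01]
1.188 1.187455954765741 [-3.09 -1.05 12.69 -0.27  0.64 -0.02]
1.17 1.1699526551297026 [-2.84 -0.7  12.46 -0.23  0.66 -0.01]
22.4167 112.2 1.1701868299202267
```

No torque (|mz| ≤ 0.04) and 12.5 N axial: it turns freely. I'll continue to a total of about 50.3°.

```bash
python3 - <<'E'
from h import *
z=112.2; yaw0=1.24
for t in (10,17,24,31,38,45,50.3):
    yaw=yaw0-np.radians(t); env.move_linear([581.3,43.9,z],[np.pi,0,yaw],vel=30); f,e=F(5)
    print(t,env.sense()["ee_pos"],f)
    if abs(f[5])>0.15: print("STOP"); break
    if f[2]>13.2: z+=0.3
    if f[2]<12.0: z-=0.3
print(env.sense()["clock"],z)
cv2.imwrite("pics/j.png",np.hstack([cv2.resize(viewer.get_image(c)["img"][120:260,255:375],None,fx=3.3,fy=3.3,interpolation=2) for c in("side","wrist")]))
E
```

```text
10 [581.71  43.9  113.57] [-2.84 -0.81 12.73 -0.17  0.63  0.01]
17 [581.74  44.   113.57] [-2.86 -0.47 12.5  -0.21  0.63 -0.03]
24 [581.79  44.06 113.59] [-2.76 -0.5  12.85 -0.16  0.62  0.  ]
31 [581.83  44.14 113.59] [-2.48 -0.22 12.7  -0.13  0.6  -0.  ]
38 [581.89  44.15 113.58] [-2.41 -0.63 12.5  -0.1   0.6  -0.  ]
45 [581.96  44.22 113.6 ] [-2.31 -0.36 12.09 -0.07  0.58  0.  ]
50.3 [582.02  44.28 113.62] [-2.33  0.04 12.36 -0.07  0.56 -0.  ]
24.8833 112.2
```

View pics/j.png

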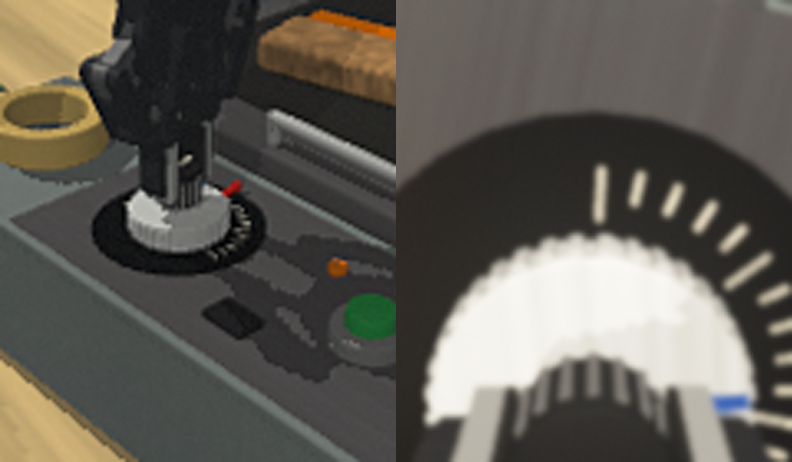

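```bash
python3 - <<'E'
from h import *
yaw=1.24-np.radians(50.3)
for z in (115,117,119,120,121,121.7):
    env.move_linear([581.3,43.9,z],[np.pi,0,yaw],vel=40); f,e=F(4)
    print(z,env.sense()["ee_pos"],f)
    if f[2]<-2: break
print(env.sense()["clock"])
E
```

```text
115 [581.98  44.28 116.13] [-1.62 -0.46 10.16 -0.04  0.41 -0.02]
117 [581.97  44.26 117.9 ] [-0.88  0.16  8.73  0.01  0.31 -0.02]
119 [581.95  44.31 119.67] [-0.79 -0.11  6.92  0.01  0.2  -0.01]
120 [581.93  44.28 120.54] [-1.09 -0.13  6.21 -0.02  0.16 -0.01]
121 [581.92  44.28 121.31] [ 0.25 -0.22  5.06  0.11 -0.03 -0.01]
121.7 [581.83  44.26 121.78] [ 0.93  1.26  3.59  0.21 -0.29  0.02]
26.8833
```

The knob came up with the same force curve as on the way down, back to full height, so it didn't hang. I'll release and look.

```bash
python3 - <<'E'
from h import *
yaw=1.24-np.radians(50.3)
env.gripper_to(0.65,40)
env.move_linear([581.3,43.9,160],vel=150)
# same kind of look pose as before, adapted: keep yaw 1.24 geometry
env.move_linear([601,36,191],[np.pi,0,1.24],vel=120)
env.hold(.1)
d=viewer.get_image("wrist"); np.savez("w3.npz",**d)
cv2.imwrite("pics/k.png",cv2.resize(d["img"][60:260,180:440],None,fx=3,fy=3,interpolation=cv2.INTER_CUBIC))
s=viewer.get_image("side");cv2.imwrite("pics/k2.png",s["img"])
print(env.sense()["clock"],env.sense()["ee_pos"])
E
```

```text
28.925 [600.72  36.13 190.74]
```

View pics/k.png

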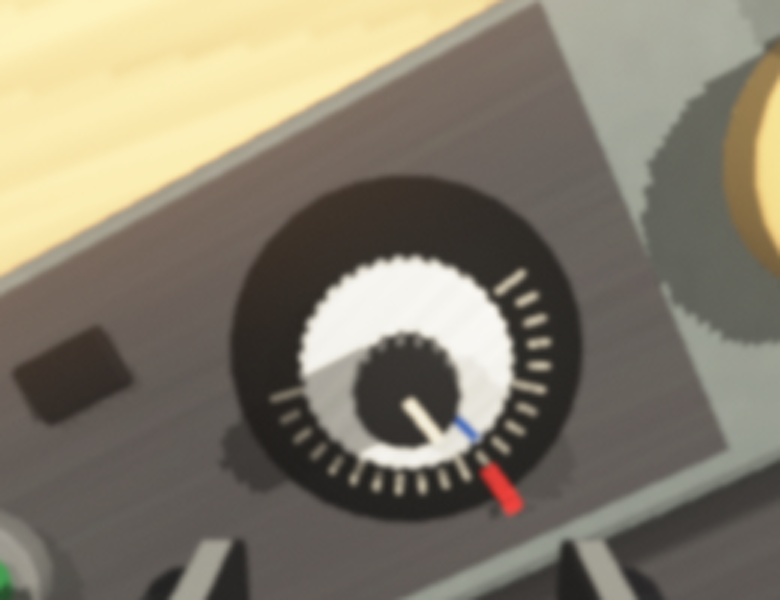

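```bash
python3 - <<'E'
from h import *
d=dict(np.load("w3.npz"));f=lambda x,y:(x/3+180,y/3+60)
e=plane(d,f(437,442),168)-plane(d,f(408,402),168);print("line deg",np.degrees(0.138-np.arctan2(e[1],e[0])))
v=plane(d,f(478,440),136)[:2]-[581.5,43.9];print("blue",np.degrees(0.138-np.arctan2(v[1],v[0])))
env.move_linear([602,-105,165],[np.pi,0,1.24],vel=200)
env.gripper_to(0.0,40)
env.move_linear([602,-105,114],vel=100)
b,_=F(5);print(b);z=114.
zs=None
while z>92:
    z-=1; env.move_linear([602,-105,z],vel=40); g,_=F(3,.01)
    print(z,env.sense()["ee_pos"][2].round(2),g[:3])
    if g[2]-b[2]>9: break
print(env.sense()["clock"])
cv2.imwrite("pics/l.png",np.hstack([cv2.resize(viewer.get_image(c)["img"][150:300,300:430] if c=="side" else viewer.get_image(c)["img"][150:300,250:380],None,fx=3,fy=3,interpolation=2) for c in("side","wrist")]))
E
```

```text
line deg -8.213354725577764
blue -17.06342795561406
[-0.1   0.14  0.09  0.01  0.    0.02]
113.0 113.33 [ 0.05  0.34 -0.13]
112.0 111.96 [-0.02  0.14  0.18]
111.0 110.91 [-0.47 -0.39 -0.24]
110.0 109.92 [-0.93 -0.17  0.16]
109.0 109.14 [ 0.23 -0.09  1.65]
108.0 108.12 [-0.    0.07  1.23]
107.0 107.08 [ 0.34 -0.    2.8 ]
106.0 106.09 [-0.32  0.14  2.87]
105.0 105.09 [-0.2   0.21  3.6 ]
104.0 104.1 [ 0.39 -0.25  4.35]
103.0 103.17 [-0.62 -0.55  5.12]
102.0 103.04 [-1.42 -0.   11.55]
34.4
```

View pics/l.png

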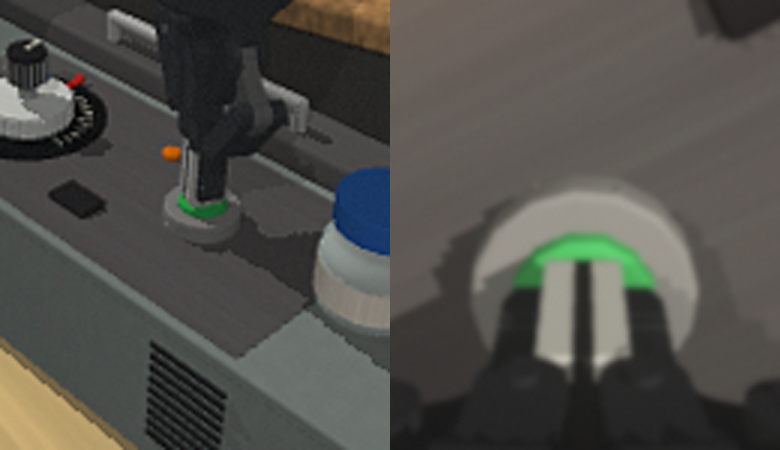

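The button went down the full 6 mm, from 109.2 to 103.1, onto its stop. I'll lift off and do the final checks.

```bash
python3 - <<'E'
from h import *
env.move_linear([602,-105,125],vel=80)
env.move_linear([601,-20,215],vel=200); env.move_linear([500,150,260],vel=250); env.hold(.1)
s=viewer.get_image("side");t=viewer.get_image("top")
cv2.imwrite("pics/m1.png",cv2.resize(s["img"][120:280,230:470],None,fx=3.3,fy=3.3,interpolation=2));cv2.imwrite("pics/m2.png",cv2.resize(t["img"][140:250,220:450],None,fx=3.4,fy=3.4,interpolation=2))
print(env.sense()["clock"],env.sense()["wrist_force"])
E
```

```text
36.8583 [-0.28  0.19  0.45]
```

View pics/m1.png

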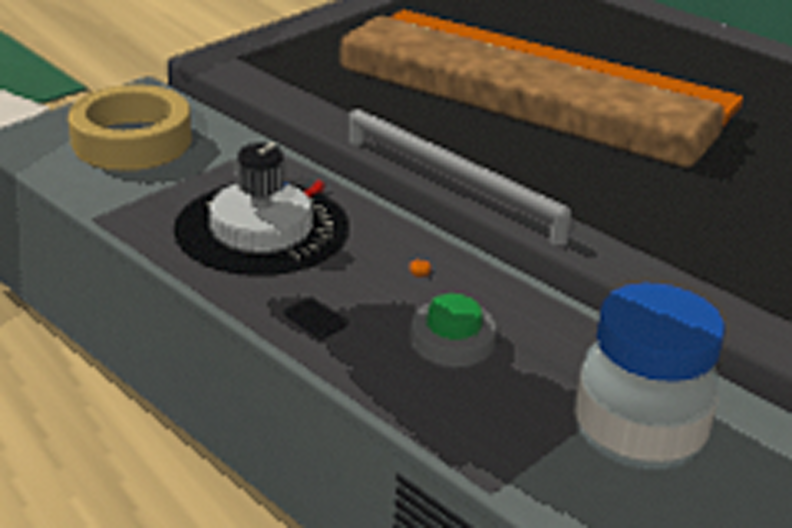

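View pics/m2.png

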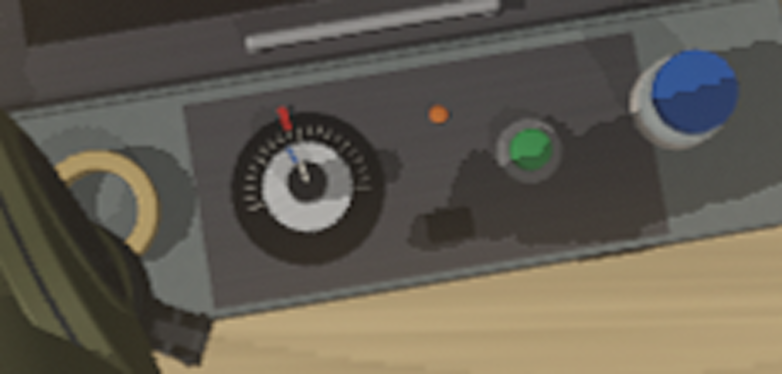

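The knob (260,155) is up at its original height with its line towards the tab. The ring's blue mark, the jar and the tape are where they were, and the button is up again. Handing in.

```bash
python3 -c "
from cell import env
print(env.sign_off())"
```

```text
the job is handed in; nothing more can be done
None
```

The time knob is set to the notch at the red tab and the start button has been pressed and let go. The job was handed in at about 37 s of the 51 s allowed.

- **Knob:** I gripped it at 40 N, pressed it in under force control (about 12–12.9 N, about 7.5 mm), and turned it 50.3° clockwise, with almost no torque (0.04 N m at most). It rose back along the same force curve to its original height, so it should be locked rather than hanging.
- **Angle:** the tab reads about -9° and the knob's line about -8° in the last close picture, with 1–2° of reading error. I take that as the -10° notch, the nearest to the tab.
- **Ring:** the blue mark read about -17.5° before and -17.1° after, the same within error.
- **Start button:** it went in the full 6 mm onto its stop (peak 11.6 N) and is up again in the last pictures. The jar and tape are where they were.

**What disagreed:**
- The real fingertips stood about 29–32 mm short of the reported TCP, so my first grasp closed on air above the knob. I then found the true height with a light touch of about 2.5 N on the knob's top and worked from that.
- The networks' first knob position was several mm off. I used positions read from the pictures instead.

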